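Pin the shelf rail into its corner brace

TASK

Slide the oak rail end fully home into the chrome corner brace so that the three eyes line up, then take the steel pin with the orange grip out of the peg pot and lower it through the upper, middle and lower eyes until its collar sits flat on the upper eye. Keep hold of the pin until it has come out below the lowest eye, then let go of it; leave the two wooden dowels in the pot and everything else on the panel as they are.

Things in the scene. Friction and masses are not known exactly. Their poses are not given: they have to be found in the camera images.
- rail (a joint): how far the oak rail end has been slid towards the brace, in m: 0 is fully drawn back, 0.050 is fully home against its stop, where its eye lies exactly between the two eyes of the brace. It slides stiffly (about 2.5 to 4 N) along the +x axis of top_eye and stays where it is left, but a badly off-centre pin can push it back.
- rail_fin (a point): centre of the blue plastic fin on top of the oak rail end (moves with it). The fin is 24 mm long (x, the sliding direction), 14 mm thick (y) and 46 mm tall; its foot stands on the oak block's flat top 23 mm below this point; the block is 72 mm long and 44 mm wide. Axes as top_eye. Pinch the fin across y and move it along +x. When home it stands 82 mm from the eyes' axis.
- rail_eye (a point): centre of the top face of the 8 mm thick brass eye plate (55 x 40 mm) that sticks out of the oak rail end; it has a 17 mm hole on the vertical axis here, with a 2 mm chamfer, and is the middle eye when the rail is home (36 mm below top_eye).
- top_eye (a point): centre of the hole at the top face of the upper chrome eye of the corner brace, 112 mm above the underside of the fixed 200 x 80 x 10 mm board that carries it (the board lies on a 4 mm panel). Hole 17 mm, 2 mm chamfer, plate 8 mm thick, 55 x 44 mm. x points along the rail's sliding direction, towards the brace's upright back plate (60 mm wide, level with the upper eye's top, its near face 27 mm beyond the hole's centre), z up. The brace does not move.
- low_eye (a point): centre of the hole at the underside of the lower chrome eye (8 mm thick, same 17 mm hole with 2 mm chamfer), 80 mm straight below top_eye; the board's surface is 22 mm below this point. Axes as top_eye.
- pin_grip (a point): centre of the orange round grip (20 mm diameter, 50 mm tall) of the steel pin, the place to grasp it. The pin is 151 mm long over all: from its foot a 10 mm long taper (7 to 14 mm diameter), a 14 mm shaft up to 95 mm, a collar 26 mm wide and 6 mm thick, then the grip. z runs along the pin from foot to grip. 0.14 to 0.24 kg.
- pin_tip (a point): the foot of the pin, on its axis, 126 mm below pin_grip.
- pin_collar (a point): underside of the pin's collar, on its axis, 31 mm below pin_grip; it rests on top_eye when the pin is fully home (the foot is then 15 mm below low_eye).
- pot_top (a point): centre of the top of the fixed peg pot, an oak block 130 (its x) x 56 x 60 mm with three 16.5 mm sockets, 48 mm deep, in a row along x at -42, 0 and +42 mm. The pin stands upright in one of them, the dowels in the other two.
- dowel_a: plain pale wooden dowel 14 mm thick and 100 mm long standing in a socket of the pot; origin at its foot. Not needed, leave it.
- dowel_b: second such dowel. Leave it.
- chuck_key: steel T-shaped drill chuck key 110 mm long lying flat (22 mm high); origin under its middle. Leave it.
- spare_brace: spare chrome L-shaped corner brace, 80 x 40 mm legs, 80 mm high; origin under its lying leg. Leave it.
- depth_gauge: steel depth gauge 130 mm long with a black turning knob, 36 mm high; origin under its middle. Leave it.
- screwdriver: screwdriver lying flat; origin under its middle. Leave it.
- hammer: hammer lying flat; origin under its middle. Leave it.
- mug: blue mug 90 mm tall, 80 mm wide; origin under its foot. Leave it.
- red_box: fixed red plastic box, 120 x 170 mm and 55 mm high, with a shut hinged lid and a knob; origin under its middle. Leave it.
- red_lid (a joint): opening angle of the red box's lid, rad: 0 shut. Leave it shut.

How it is judged:
By the outcome, as a careful person would: the job done as asked, in the order asked, and still so for the second after the job is handed in, with the robot touching nothing.
It also fails if it takes over 67 s, if anything falls off the work surface, if the arm or the gripper's body presses on something with over 40 N, if the wrist force passes 120 N, or if a joint passes its speed limit or range.

ROBOT

A 6-joint arm with a two-finger parallel gripper is mounted at the origin on the work surface. World frame = base frame: x ahead of the robot, y to its left, z up, the work surface at z = 0. Lengths are in m, angles in degrees, forces in N, time in s.
With the tool pointing down it reaches from about 0.35 to 0.775 m from the base axis. Payload 5.5 kg.
Tool frame: the origin (TCP) lies midway between the tips of the shut fingers; the grasp point (between the pads) lies 19 mm behind it (robot.pinch_z is the distance from the TCP to the grasp point, in m); z points along the fingers, y is the line along which they close (so a half turn about z gives the same grasp; the last joint's range is limited). The gripper opens to 85 mm and grips with 20 to 120 N. Pads are 22 mm wide; open, the fingers measure 114 mm over their backs; the gripper's body (76 mm by 85 mm) begins 54 mm behind the grasp point. The pads swing forward as they close: fully open they stand 13 mm farther back than shut.
Start: joints at [65.512, 17.945, 2.641, 74.691, 0, 82.002], TCP at [0.163, 0.551, 0.195] pointing down, gripper open.
Joint ranges: [-158.12, 158.12], [-49.38, 96.58], [-58.88, 72.47], [-126.05, 133.96], [-84.25, 85.87], [-180, 180]. Speed limits (degrees/s): [147.25, 147.25, 180, 180, 180, 180].

INTERFACE

Orientations are given as a 3x3 rotation matrix whose columns are the frame's x, y, z axes.
In Python, from plant import monitor, vision, robot, finder gives the robot as it stands.
- The arm moves only by the shell command python3 -m inch 'ROWS' [FORCE]. ROWS is JSON, a list that holds one entry, the list of rows, each a list of 7 numbers: the closure, from -1 (fully open) to 1 (shut), then the shift along the world's x, y, z in mm, then the turn, a rotation vector about the world's x, y, z in degrees. In form: [[[hand, dx, dy, dz, wx, wy, wz], ...]]. A call has exactly 8 rows; each row shifts and turns the commanded pose from where the row before left it; what a row does not reach is not made up. A row lasts 1/8 s, in which the tool goes at most 62.5 mm and 10.7 degrees, less where a joint would pass 70% of its speed; a pose out of reach is approached as far as the arm can. A call with a gripper value outside its range is refused whole. The fingers move at their own pace and stop on an object; FORCE is the grip in N (left out, the last holds). Time passes only in rows, so rows that do not move let the fingers close, or fill a call up. It gives the time, the measured TCP pose, the force, the opening and the grip force at its end, in the units of the state.
- monitor.state(): the state, without advancing time (a new reading comes with each control period).
- vision.read_camera(name): name is "scene" or "side" or "wrist"; returns a dict with "image" (420x560x3 uint8, red, green, blue), "z_map" (420x560 float32, m along the optical axis (not along the pixel's ray), 0 where there is no reading), "K" (3x3 intrinsics, pixels), "R" (3x3) and "t" (3): a world point X has camera coordinates R X + t. Camera axes: x right, y down, z forward; pixel columns grow to the right and rows downward; lengths in m; the calibration is good to about 2 mm. A picture is of the moment at which its call begins.
- robot.job_done(): hands the job in; it is judged then, once.
Trained networks look in a picture, given as the dict that the camera call returned (one of the last four; its "shot" number tells which), for a name from the list of things; names that differ only in an ending like _2 or _b are one class to them, and where a whole thing is asked for, a point or a joint stands for the part that bears it (a point fixed in the world has none). Each returns a list of dicts, best first, with "conf" (0 to 1); they miss things now and then, are a little off and sometimes report something else, mostly with a low value. They report only what shows in the picture. A call takes as long as a camera call.
- finder.look_for(picture, target): "box" ([left, top, right, bottom] in pixels, round what is visible of it).
- finder.trace(picture, target): "mask" (420x560 bool, what is visible of it) and "box" ([left, top, right, bottom] in pixels, round what is visible of it).
The state is a dict: "clock": time; "qpos": joint angles; "qd": joint speeds; "effort": joint torques, N m; "position": TCP position; "orientation": TCP orientation; "contact_force": force on the tool from outside, world axes, zero at the start; "ft_torque": the same for the moment, N m; "width": finger opening in m; "gripper_force": force on a finger pad.
Only numpy, scipy, OpenCV 4.12 (cv2) and the standard library are available. Lean on these libraries where they do the work, as an engineer would, in place of code of your own. Each camera call takes 0.05 s, during which the arm holds its last target. There are 200 camera calls.

## Working session

There is one attempt and no reset: what is moved stays moved. The work goes in short steps, Python scripts to look and compute and a shell command to move; the robot and the scene stay as the last step left them, time stands still between calls to the robot, and variables do not carry over. Pictures are saved under pics/ and viewed, at most 10 in all, crops included, and the job is handed in when it is done.

```bash
mkdir -p pics
cat > h.py <<'E'
from plant import monitor, vision, robot, finder
import numpy as np, cv2
def shot(n,save=None):
    p=vision.read_camera(n)
    if save: cv2.imwrite('pics/'+save,p['image'][:,:,::-1])
    return p
def cloud(p):
    v,u=np.mgrid[0:420,0:560]; z=p['z_map']; K=p['K']
    c=np.stack([(u-K[0,2])/K[0,0]*z,(v-K[1,2])/K[1,1]*z,z],-1)
    w=(c-p['t'])@p['R']
    w[z<=0]=np.nan
    return w
def proj(p,X):
    c=p['K']@(p['R']@np.array(X)+p['t']); return c[:2]/c[2]
E
python3 - <<'E'
from h import *
s=monitor.state(); print(s['position'],s['clock'],s['width'],s['orientation'],robot.pinch_z)
P={n:shot(n,n+'0.png') for n in('scene','side')}
for n,p in P.items():
    w=cloud(p)
    print(n,(-p['R'].T@p['t']).round(3))
    for t in('pin_grip','rail_fin','pot_top','rail_eye','top_eye','red_box'):
        for r in finder.trace(p,t)[:2]:
            q=w[r['mask']]; q=q[~np.isnan(q[:,0])]
            print(t,round(r['conf'],2),r['box'],len(q),np.percentile(q,[2,50,98],axis=0).round(3).tolist() if len(q) else '')
E
python3 -c "
import cv2,numpy as np
a=cv2.imread('pics/scene0.png');print(a.shape)"
```

```text
[0.16298204 0.55080249 0.19371657] 0.0 0.0855631445299884 [[-9.58869556e-01  2.83846069e-01 -7.64507840e-04]
 [ 2.83846982e-01  9.58868125e-01 -1.67650361e-03]
 [ 2.57193239e-04 -1.82455151e-03 -9.99998302e-01]] 0.0187
scene [ 1.049 -0.442  1.032]
pin_grip 0.76 [216.5, 243.9, 222.9, 268.1] 188 [[0.552, -0.228, 0.07], [0.564, -0.221, 0.138], [0.57, -0.21, 0.169]]
pin_grip 0.39 [390.6, 153.4, 423.0, 185.8] 383 [[0.611, 0.37, 0.005], [0.635, 0.436, 0.017], [0.653, 0.493, 0.039]]
rail_fin 0.69 [288.1, 179.6, 333.2, 218.7] 941 [[0.483, 0.071, 0.023], [0.564, 0.089, 0.08], [0.601, 0.122, 0.133]]
pot_top 0.93 [196.4, 236.5, 241.0, 292.2] 968 [[0.452, -0.247, 0.006], [0.548, -0.225, 0.063], [0.584, -0.182, 0.067]]
pot_top 0.53 [203.1, 235.7, 209.3, 251.4] 62 [[0.473, -0.212, 0.067], [0.48, -0.207, 0.097], [0.482, -0.201, 0.118]]
rail_eye 0.94 [286.5, 180.7, 330.7, 223.6] 998 [[0.481, 0.069, 0.022], [0.565, 0.088, 0.08], [0.601, 0.123, 0.134]]
top_eye 0.15 [197.1, 237.4, 240.1, 292.1] 958 [[0.455, -0.247, 0.01], [0.548, -0.224, 0.063], [0.584, -0.184, 0.068]]
red_box 0.75 [121.1, 309.2, 210.6
[... 243 characters left out ...]
72 [238.5, 169.4, 277.7, 207.1] 839 [[0.484, 0.068, 0.006], [0.556, 0.084, 0.081], [0.6, 0.154, 0.134]]
pot_top 0.91 [273.1, 268.4, 329.0, 305.9] 1347 [[0.45, -0.248, 0.01], [0.505, -0.23, 0.063], [0.574, -0.182, 0.067]]
rail_eye 0.72 [239.5, 171.8, 277.9, 210.8] 712 [[0.485, 0.068, 0.031], [0.556, 0.083, 0.082], [0.596, 0.115, 0.133]]
top_eye 0.61 [219.8, 170.4, 291.2, 230.6] 2274 [[0.428, 0.045, 0.006], [0.512, 0.077, 0.054], [0.619, 0.117, 0.121]]
red_box 0.67 [344.7, 302.0, 440.1, 394.3] 4997 [[0.542, -0.534, 0.01], [0.613, -0.454, 0.067], [0.701, -0.36, 0.11]]
red_box 0.27 [267.5, 155.8, 345.9, 177.4] 616 [[0.641, 0.159, 0.011], [0.746, 0.189, 0.027], [0.881, 0.25, 0.033]]
(420, 560, 3)
```

View pics/scene0.png

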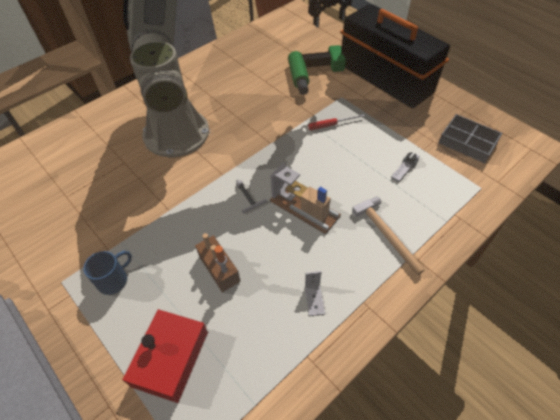

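View pics/side0.png

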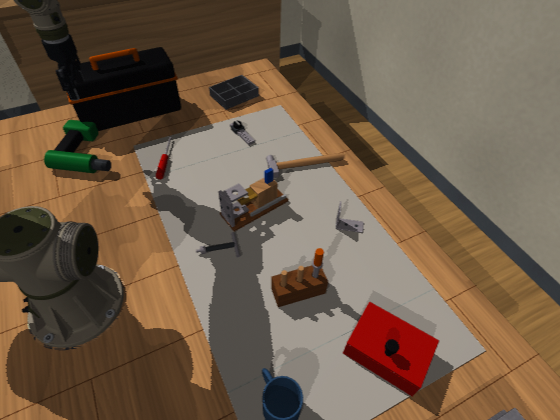

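The pictures show the brace with its eyes at about (288,180) in scene and the blue fin at (321,195). The orange grip is at (219,255) and the pot at (218,262), with the slide direction running towards the robot.

Run:
```python
from h import *
for n in('scene','side'):
    p=shot(n); w=cloud(p); im=p['image'].astype(int)
    hsv=cv2.cvtColor(p['image'],cv2.COLOR_RGB2HSV)
    reg=(w[...,0]>.38)&(w[...,0]<.68)&(w[...,1]>0)&(w[...,1]<.2)
    blue=reg&(hsv[...,0]>105)&(hsv[...,0]<130)&(hsv[...,1]>150)
    q=w[blue]; print(n,'blue',len(q),q.min(0).round(3),np.median(q,0).round(3),q.max(0).round(3))
    top=q[q[:,2]>q[:,2].max()-.005]; print(' fin top',top.mean(0).round(4),len(top))
    for lo,hi,nm in((.110,.121,'upper'),(.006,.019,'board'),(.083,.098,'block')):
        m=reg&(w[...,2]>lo)&(w[...,2]<hi)&~blue; q=w[m]
        if len(q)>5:
            r=cv2.minAreaRect((q[:,:2]*1000).astype(np.float32)); print(' ',nm,len(q),np.median(q,0).round(4),np.array(r[0]).round(1),np.array(r[1]).round(1),round(r[2],1))
    reg=(w[...,0]>.4)&(w[...,0]<.65)&(w[...,1]>-.3)&(w[...,1]<-.14)
    m=reg&(w[...,2]>.056)&(w[...,2]<.068); q=w[m]; r=cv2.minAreaRect((q[:,:2]*1000).astype(np.float32)); print('pot',len(q),np.median(q,0).round(4),np.array(r[0]).round(1),np.array(r[1]).round(1),round(r[2],1))
    m=reg&(w[...,2]>.08); q=w[m]
    o=m&(hsv[...,0]<12)&(hsv[...,1]>190); q=w[o]; print('orange',len(q),q.min(0).round(3),q.mean(0).round(4),q.max(0).round(3)); t=q[q[:,2]>q[:,2].max()-.006]; print(' top',t.mean(0).round(4))
s=monitor.state(); print(s['clock'])
```

```text
Traceback (most recent call last):
ValueError: zero-size array to reduction operation minimum which has no identity
```

Run:
```python
from h import *
for n in('scene','side'):
    p=shot(n); w=cloud(p); im=p['image'].astype(int)
    reg=(w[...,0]>.36)&(w[...,0]<.70)&(w[...,1]>-.02)&(w[...,1]<.2)
    blue=reg&(im[...,2]>im[...,0]+35)&(w[...,2]>.06)
    q=w[blue]; print(n,'blue',len(q))
    if len(q):
        print(q.min(0).round(3),np.median(q,0).round(3),q.max(0).round(3))
        top=q[q[:,2]>q[:,2].max()-.006]; print(' fin top',top.mean(0).round(4),len(top))
    for lo,hi,nm in((.110,.121,'upper'),(.006,.019,'board'),(.083,.098,'block')):
        m=reg&(w[...,2]>lo)&(w[...,2]<hi)&~blue; q=w[m]
        if len(q)>5:
            r=cv2.minAreaRect((q[:,:2]*1000).astype(np.float32)); print(' ',nm,len(q),np.median(q,0).round(4),np.array(r[0]).round(1),np.array(r[1]).round(1),round(r[2],1))
    reg=(w[...,0]>.4)&(w[...,0]<.65)&(w[...,1]>-.3)&(w[...,1]<-.14)
    m=reg&(w[...,2]>.056)&(w[...,2]<.068); q=w[m]; r=cv2.minAreaRect((q[:,:2]*1000).astype(np.float32)); print('pot',len(q),np.median(q,0).round(4),np.array(r[0]).round(1),np.array(r[1]).round(1),round(r[2],1))
    o=reg&(w[...,2]>.08)&(im[...,0]>im[...,2]+90)&(im[...,0]>im[...,1]+60); q=w[o]; print('orange',len(q))
    if len(q): print(q.min(0).round(3),q.mean(0).round(4),q.max(0).round(3)); t=q[q[:,2]>q[:,2].max()-.006]; print(' top',t.mean(0).round(4))
```

```text
scene blue 37
[0.572 0.097 0.128] [0.584 0.102 0.134] [0.594 0.112 0.139]
 fin top [0.582  0.1026 0.1346] 25
  upper 336 [0.4635 0.0818 0.1156] [512.2  88.6] [165.5  60. ] 8.8
  board 1542 [0.553  0.0639 0.0094] [530.6  89.9] [219.6 338.2] 89.9
  block 316 [0.558  0.0927 0.0878] [515.6  88.5] [172.2  49.3] 13.9
pot 699 [ 0.5273 -0.2212  0.064 ] [ 516.2 -211.4] [ 56.6 133.1] 81.6
orange 39
[ 0.548 -0.225  0.163] [ 0.5569 -0.2176  0.167 ] [ 0.567 -0.21   0.171]
 top [ 0.5571 -0.2175  0.1672]
side blue 106
[0.569 0.093 0.092] [0.579 0.098 0.121] [0.591 0.112 0.137]
 fin top [0.5809 0.1019 0.1344] 30
  upper 326 [0.4597 0.0783 0.1163] [505.6  99.8] [164.1  61.5] 19.3
  board 1618 [0.5108 0.0591 0.0082] [530.  90.] [339.7 219.9] 0.0
  block 305 [0.5497 0.091  0.0885] [512.7  93.2] [171.8  61. ] 13.2
pot 911 [ 0.5097 -0.2194  0.0641] [ 516.5 -211.6] [ 59.3 130.9] 81.7
orange 57
[ 0.546 -0.227  0.124] [ 0.5552 -0.2175  0.1628] [ 0.566 -0.209  0.169]
 top [ 0.557  -0.2178  0.1673]
```

```bash
python3 -m inch '[[[-1,25,-31,8,0,0,2],[-1,25,-31,8,0,0,2],[-1,25,-31,8,0,0,2],[-1,25,-31,8,0,0,2],[-1,25,-31,8,0,0,2],[-1,25,-31,8,0,0,2],[-1,25,-31,8,0,0,2],[-1,25,-31,8,0,0,2]]]'; python3 -m inch '[[[-1,25,-31,8,0,0,2],[-1,25,-31,8,0,0,2],[-1,25,-31,8,0,0,2],[-1,25,-31,8,0,0,2],[-1,25,-31,8,0,0,2],[-1,25,-31,8,0,0,2],[-1,18,-31,8,0,0,2],[-1,0,0,0,0,0,0]]]'
python3 - <<'E'
from h import *
p=shot('wrist','w1.png'); w=cloud(p); s=monitor.state(); print(s['position'],s['orientation'].__class__,np.array(s['orientation']).round(3)[:,:2].tolist(),s['clock'],(-p['R'].T@p['t']).round(3))
for X in ([.5815,.102,.134],[.557,-.2176,.167],[.46,.08,.116]): print(proj(p,X))
E
```

```text
clock: 1.85
position: [0.364, 0.3023, 0.2591]
orientation: [[-1.0, 0.007, 0.001], [0.007, 1.0, 0.0], [-0.001, 0.0, -1.0]]
contact_force: [-0.3, 0.0, -0.1]
width: 0.0858
gripper_force: 0.0
clock: 2.85
position: [0.5326, 0.0844, 0.3146]
orientation: [[-0.973, -0.23, 0.001], [-0.23, 0.973, -0.0], [-0.001, -0.0, -1.0]]
contact_force: [-0.2, -0.5, 0.2]
width: 0.0852
gripper_force: 0.0
[0.53167792 0.08556827 0.31445655] <class 'numpy.ndarray'> [[-0.973, -0.231], [-0.231, 0.973], [0.0, 0.0]] 2.9 [0.464 0.067 0.494]
[288.56087952 221.14939837]
[ -8.47756133 141.17972416]
[294.58919954 115.08085081]
```

View pics/w1.png

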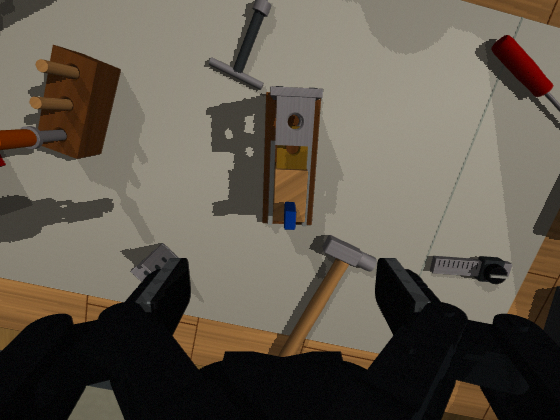

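The wrist view shows the upper eye's hole at (295,121), the brass eye at (292,155) and the fin at (290,215). The hammer head is near the rail at (347,253).

```bash
cat >> h.py <<'E'
def brace(p):
    w=cloud(p); im=p['image'].astype(int)
    up=(abs(w[...,2]-.116)<.004)&(w[...,0]>.38)&(w[...,0]<.54)&(w[...,1]>0)&(w[...,1]<.17)&~(im[...,2]>im[...,0]+35)
    m=up.astype(np.uint8)
    n,l,st,_=cv2.connectedComponentsWithStats(m); k=1+st[1:,4].argmax(); m=(l==k).astype(np.uint8)
    cs,h=cv2.findContours(m,cv2.RETR_CCOMP,cv2.CHAIN_APPROX_NONE)
    ho=[c for c,hh in zip(cs,h[0]) if hh[3]>=0]
    print('plate z',np.median(w[m>0],0).round(4),'holes',[len(c) for c in ho])
    q=w[m>0]; r=cv2.minAreaRect((q[:,:2]*1000).astype(np.float32)); print(' rect',np.round(r[0],1),np.round(r[1],1),round(r[2],2))
    if ho:
        c=max(ho,key=len)[:,0,:].astype(np.float32); e=cv2.fitEllipse(c); print(' hole px',e)
        K=p['K']; d=p['R'].T@np.array([(e[0][0]-K[0,2])/K[0,0],(e[0][1]-K[1,2])/K[1,1],1]); o=-p['R'].T@p['t']
        print(' hole at',(o+d*(.116-o[2])/d[2]).round(4))
    b=(im[...,2]>im[...,0]+35)&(w[...,2]>.125)&(w[...,2]<.145)&(w[...,1]>0)
    q=w[b]; r=cv2.minAreaRect((q[:,:2]*1000).astype(np.float32)); print('fin',q.mean(0).round(4),len(q),np.round(r[0],1),np.round(r[1],1),round(r[2],2))
E
python3 - <<'E'
from h import *
p=shot('wrist'); brace(p)
w=cloud(p)
m=(abs(w[...,2]-.014)<.005)&(w[...,0]>.38)&(w[...,0]<.65)&(w[...,1]>0.02)&(w[...,1]<.17)
q=w[m];r=cv2.minAreaRect((q[:,:2]*1000).astype(np.float32)); print(len(q),r)
m=(abs(w[...,2]-.064)<.004)&(w[...,1]<-.1)
q=w[m];r=cv2.minAreaRect((q[:,:2]*1000).astype(np.float32)); print('pot',len(q),r)
E
```

```text
plate z [0.4565 0.0802 0.1163] holes [4, 4, 4, 4, 44, 4, 4, 4, 4, 4, 4, 4, 4]
 rect [461.8  80.9] [64.9 59.6] 10.74
 hole px ((293.3013610839844, 122.02804565429688), (15.20399284362793, 16.06502342224121), 4.4514031410217285)
 hole at [0.4668 0.0816 0.116 ]
fin [0.5785 0.1026 0.1337] 228 [580.  103.2] [24.3 13.4] 13.4
1936 ((521.5638427734375, 85.3805923461914), (214.62831115722656, 94.17923736572266), 11.149347305297852)
pot 3795 ((515.1224975585938, -212.4570770263672), (58.3831901550293, 130.62057495117188), 81.70734405517578)
```

```bash
python3 -m inch '[[[-1,12,4,-20,0,0,-2.5],[-1,12,4,-34,0,0,0],[-1,12,4,-34,0,0,0],[-1,12,5,-34,0,0,0],[-0.3,0,0,-34,0,0,0],[-0.3,0,0,-34,0,0,0],[-0.3,0,0,-31,0,0,0],[-0.3,0,0,0,0,0,0]]]' 40;  python3 -m inch '[[[1,0,0,0,0,0,0],[1,0,0,0,0,0,0],[1,0,0,0,0,0,0],[1,0,0,0,0,0,0],[1,0,0,0,0,0,0],[1,0,0,0,0,0,0],[1,0,0,0,0,0,0],[1,0,0,0,0,0,0]]]'
```

```text
clock: 3.95
position: [0.576, 0.1045, 0.0912]
orientation: [[-0.981, -0.193, -0.006], [-0.193, 0.981, 0.0], [0.006, 0.001, -1.0]]
contact_force: [-0.1, -0.4, 0.6]
width: 0.056
gripper_force: 0.0
clock: 4.95
position: [0.5803, 0.1046, 0.0956]
orientation: [[-0.981, -0.192, 0.003], [-0.192, 0.981, 0.002], [-0.003, 0.002, -1.0]]
contact_force: [-0.9, 4.7, 5.0]
width: 0.0112
gripper_force: 39.2
```

```bash
python3 -m inch '[[[1,-4,-0.8,0,0,0,0],[1,-6,-1.1,0,0,0,0],[1,-6,-1.1,0,0,0,0],[1,-6,-1.1,0,0,0,0],[1,-6,-1.1,0,0,0,0],[1,-3,-0.6,0,0,0,0],[1,-1.5,-0.3,0,0,0,0],[1,0,0,0,0,0,0]]]'; python3 -m inch '[[[1,-1,-0.2,0,0,0,0],[1,-1,-0.2,0,0,0,0],[1,0,0,0,0,0,0],[1,0,0,0,0,0,0],[1,0,0,0,0,0,0],[1,0,0,0,0,0,0],[1,0,0,0,0,0,0],[1,0,0,0,0,0,0]]]'
```

```text
clock: 5.95
position: [0.5488, 0.0986, 0.0956]
orientation: [[-0.981, -0.192, 0.005], [-0.192, 0.981, 0.003], [-0.005, 0.002, -1.0]]
contact_force: [1.5, 4.9, 5.0]
width: 0.0113
gripper_force: 39.2
clock: 6.95
position: [0.5473, 0.0983, 0.0956]
orientation: [[-0.981, -0.192, 0.006], [-0.192, 0.981, 0.003], [-0.006, 0.002, -1.0]]
contact_force: [2.4, 5.4, 3.3]
width: 0.0115
gripper_force: 39.2
```

```bash
python3 -m inch '[[[1,-1.5,-0.3,0,0,0,0],[1,-1.5,-0.3,0,0,0,0],[1,0,0,0,0,0,0],[1,0,0,0,0,0,0],[1,0,0,0,0,0,0],[1,0,0,0,0,0,0],[1,0,0,0,0,0,0],[1,0,0,0,0,0,0]]]'
```

```text
clock: 7.95
position: [0.5473, 0.0983, 0.0957]
orientation: [[-0.981, -0.192, 0.011], [-0.192, 0.981, 0.004], [-0.011, 0.002, -1.0]]
contact_force: [9.8, 7.4, -2.5]
width: 0.0111
gripper_force: 39.3
```

```bash
python3 -m inch '[[[1,2.5,0.5,0,0,0,0],[1,0,0,0,0,0,0],[-0.2,0,0,0,0,0,0],[-0.2,0,0,0,0,0,0],[-0.2,0,0,0,0,0,0],[-0.2,0,0,0,0,0,0],[-0.2,0,0,30,0,0,0],[-0.2,0,0,50,0,0,0]]]'; python3 -m inch '[[[-0.3,0,0,50,0,0,0],[-0.3,-5,-10,50,0,0,0],[-0.3,-5,-20,30,0,0,0],[-0.3,-5,-20,0,0,0,0],[-0.3,-5,-20,0,0,0,0],[-0.3,0,0,0,0,0,0],[-0.3,0,0,0,0,0,0],[-0.3,0,0,0,0,0,0]]]'
python3 - <<'E'
from h import *
p=shot('wrist','w2.png'); brace(p); w=cloud(p)
m=(abs(w[...,2]-.064)<.004)&(w[...,1]<-.1)
q=w[m];r=cv2.minAreaRect((q[:,:2]*1000).astype(np.float32)); print('pot',len(q),r)
im=p['image'].astype(int); o=(im[...,0]>im[...,2]+80)&(im[...,0]>im[...,1]+50)&(w[...,2]>.162)&(w[...,2]<.175); q=w[o]; print('grip top',len(q),q.mean(0) if len(q) else '')
E
```

```text
clock: 8.95
position: [0.5425, 0.0966, 0.1725]
orientation: [[-0.982, -0.191, -0.005], [-0.191, 0.982, -0.0], [0.005, 0.001, -1.0]]
contact_force: [1.9, -0.0, 0.5]
width: 0.0512
gripper_force: 0.0
clock: 9.95
position: [0.5243, 0.0274, 0.3035]
orientation: [[-0.981, -0.192, -0.0], [-0.192, 0.981, 0.0], [0.0, 0.0, -1.0]]
contact_force: [-0.3, -0.7, -0.6]
width: 0.0556
gripper_force: 0.0
plate z [0.4567 0.0801 0.1163] holes [4, 4, 4, 4, 4, 4, 4, 4, 4, 43, 4, 4]
 rect [461.6  80.6] [64.6 59.6] 10.82
 hole px ((339.4923400878906, 138.27647399902344), (15.066718101501465, 16.112730026245117), 26.955530166625977)
 hole at [0.4666 0.0811 0.116 ]
fin [0.5458 0.0958 0.1333] 263 [546.5  96.4] [23.  14.1] 13.37
pot 3758 ((559.11767578125, -243.77896118164062), (108.59452056884766, 250.25942993164062), 54.12748336791992)
grip top 345 [ 0.55502677 -0.22066871  0.16695813]
```

View pics/w2.png

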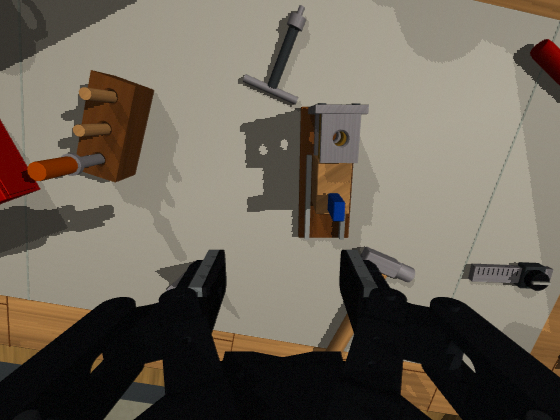

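Rail is home: hole (339,138), fin (337,207), and the brass eye no longer shows outside the brace. Fin-to-eye distance is 81.3 mm against the expected 82. Next is the pin.

```bash
python3 -m inch '[[[-0.3,5,-35,0,0,0,0],[-0.3,6,-45,0,0,0,0],[-0.3,6,-45,0,0,0,0],[-0.3,6,-45,0,0,0,0],[-0.3,5,-40,-20,0,0,0],[-0.3,5,-35,-30,0,0,0],[-0.3,0,0,0,0,0,0],[-0.3,0,0,0,0,0,0]]]'
python3 - <<'E'
from h import *
p=shot('wrist','w3.png'); w=cloud(p);im=p['image'].astype(int)
print(monitor.state()['position'])
m=(abs(w[...,2]-.064)<.004)&(w[...,1]<-.1)&(w[...,0]<.62)&(w[...,1]>-.32)
q=w[m];r=cv2.minAreaRect((q[:,:2]*1000).astype(np.float32)); print('pot',len(q),r)
o=(im[...,0]>im[...,2]+80)&(im[...,0]>im[...,1]+50)&(w[...,2]>.163)&(w[...,2]<.175); q=w[o]; r=cv2.minAreaRect((q[:,:2]*1000).astype(np.float32));print('grip top',len(q),q.mean(0),r)
E
```

```text
clock: 11.0
position: [0.5573, -0.2175, 0.2538]
orientation: [[-0.982, -0.191, -0.0], [-0.191, 0.982, 0.001], [0.0, 0.001, -1.0]]
contact_force: [0.9, 0.3, 0.0]
width: 0.0557
gripper_force: 0.0
[ 0.55756924 -0.21728209  0.25453363]
pot 4574 ((514.7838134765625, -212.2144012451172), (56.061927795410156, 129.91773986816406), 81.63524627685547)
grip top 392 [ 0.55520391 -0.2224384   0.1670387 ] ((555.5028076171875, -222.2961883544922), (18.948312759399414, 19.0218505859375), 38.10694885253906)
```

View pics/w3.png

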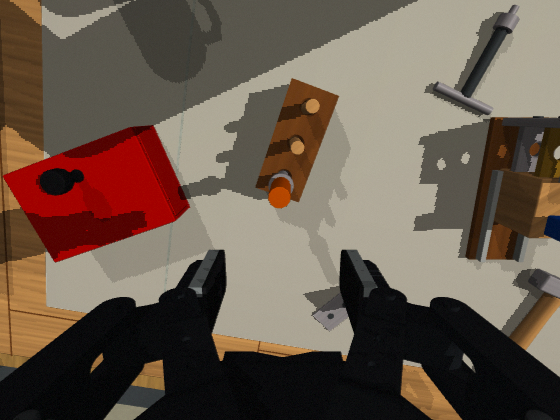

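The grip shows at (280,196), centred between the open fingers (about 282), with the dowels clear of them.

```bash
python3 -m inch '[[[-0.3,-1.5,-3,-10,0,0,0],[-0.3,0,0,-28,0,0,0],[-0.3,0,0,-28,0,0,0],[-0.3,0,0,-28,0,0,0],[-0.3,0,0,-20,0,0,0],[-0.3,0,0,-12,0,0,0],[-0.3,0,0,0,0,0,0],[0.2,0,0,0,0,0,0]]]' 60; python3 -m inch '[[[1,0,0,0,0,0,0],[1,0,0,0,0,0,0],[1,0,0,0,0,0,0],[1,0,0,0,0,0,0],[1,0,0,0,0,0,0],[1,0,0,0,0,0,0],[1,0,0,0,0,0,0],[1,0,0,0,0,0,0]]]'
```

```text
clock: 12.05
position: [0.5564, -0.2213, 0.1287]
orientation: [[-0.982, -0.191, 0.001], [-0.191, 0.982, -0.001], [-0.001, -0.001, -1.0]]
contact_force: [-0.2, -0.8, 0.4]
width: 0.039
gripper_force: 0.0
clock: 13.05
position: [0.5573, -0.2216, 0.1302]
orientation: [[-0.982, -0.191, 0.004], [-0.191, 0.982, -0.001], [-0.004, -0.002, -1.0]]
contact_force: [-0.3, 1.7, 8.0]
width: -0.0001
gripper_force: 4.1
```

Run:
```python
from h import *
P=[shot(n) for n in('wrist','scene','side')]
out=[]
for p,X in zip(P,[(.557,-.22,.14)]*3):
    u,v=proj(p,X).astype(int); c=p['image'][max(v-65,0):v+65,max(u-65,0):u+65]; out.append(cv2.resize(c,(266,266),interpolation=cv2.INTER_CUBIC))
cv2.imwrite('pics/c1.png',np.hstack(out)[:,:,::-1])
```

```text
(no output)
```

View pics/c1.png

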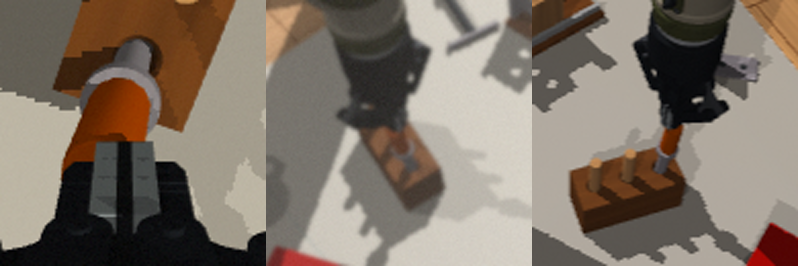

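The fingers have shut beside the grip, which leans towards the lower left of the wrist crop. Before reopening I'll measure where the grip is.

```bash
cat >> h.py <<'E'
def pin(p,xy=(.557,-.22),r=.06):
    w=cloud(p); im=p['image'].astype(int)
    o=(im[...,0]>im[...,2]+60)&(im[...,0]>2*im[...,1])&(w[...,2]>.08)&(np.hypot(w[...,0]-xy[0],w[...,1]-xy[1])<r)
    q=w[o]
    if len(q)<10: print('few',len(q)); return
    print(len(q),'z',q[:,2].min().round(4),q[:,2].max().round(4))
    for a in np.arange(.08,.19,.01):
        s=q[(q[:,2]>=a)&(q[:,2]<a+.01)]
        if len(s)>3: print('  z%.2f'%a,len(s),s.min(0)[:2].round(4),s.mean(0)[:2].round(4),s.max(0)[:2].round(4))
E
python3 - <<'E'
from h import *
for n in('wrist','side','scene'): print(n); pin(shot(n))
E
```

```text
wrist
1023 z 0.118 0.1675
  z0.11 20 [ 0.5476 -0.2338] [ 0.5492 -0.2253] [ 0.5543 -0.2174]
  z0.12 153 [ 0.5477 -0.2347] [ 0.5498 -0.2251] [ 0.5558 -0.2163]
  z0.13 173 [ 0.5478 -0.2357] [ 0.55   -0.2258] [ 0.5556 -0.2173]
  z0.14 214 [ 0.5481 -0.2363] [ 0.5501 -0.2267] [ 0.5554 -0.2181]
  z0.15 218 [ 0.5483 -0.2374] [ 0.55   -0.2284] [ 0.5553 -0.2191]
  z0.16 245 [ 0.5483 -0.2382] [ 0.5519 -0.2328] [ 0.561  -0.2226]
side
90 z 0.1174 0.1782
  z0.12 16 [ 0.5496 -0.234 ] [ 0.553  -0.2288] [ 0.5601 -0.2202]
  z0.13 15 [ 0.5493 -0.2367] [ 0.5533 -0.2315] [ 0.5608 -0.225 ]
  z0.14 15 [ 0.5498 -0.236 ] [ 0.553  -0.2303] [ 0.5594 -0.2208]
  z0.15 18 [ 0.5493 -0.2368] [ 0.5531 -0.2326] [ 0.5599 -0.2256]
  z0.16 23 [ 0.5506 -0.2374] [ 0.5567 -0.234 ] [ 0.5636 -0.2276]
scene
few 0
```

Run:
```python
from h import *
p=shot('wrist'); w=cloud(p); print(monitor.state()['position'],monitor.state()['width'])
u,v=proj(p,(.557,-.22,.14)); print(u,v, 'TCP px',proj(p,monitor.state()['position']))
s=65*2/266
for cu,cv in ((105,145),(125,150),(145,145),(105,180),(125,200),(145,180),(170,175),(130,225),(75,175),(90,100)):
    a,b=int(u-65+cu*s),int(v-65+cv*s); print((cu,cv),(a,b),w[b,a].round(4))
```

```text
[ 0.55731658 -0.22159894  0.13018281] 0.00031885479018926676
287.64043856611045 242.6420011840016 TCP px [284.76860387 236.36371322]
(105, 145) (273, 248) [ 0.5473 -0.2294  0.1732]
(125, 150) (283, 250) [ 0.5456 -0.2249  0.1773]
(145, 145) (293, 248) [ 0.5453 -0.2202  0.1737]
(105, 180) (273, 265) [ 0.5466 -0.2289  0.1918]
(125, 200) (283, 275) [ 0.5459 -0.2249  0.2001]
(145, 180) (293, 265) [ 0.5455 -0.2207  0.1908]
(170, 175) (305, 263) [ 0.5475 -0.2146  0.1828]
(130, 225) (286, 287) [ 0.5483 -0.2232  0.2043]
(75, 175) (259, 263) [ 0.5519 -0.2347  0.1819]
(90, 100) (266, 226) [ 0.5526 -0.2341  0.1311]
```

The wrist depth puts the real fingertips at about z 0.17, on top of the grip, although the TCP reading is 0.130. I'll open, lift, and check the finger geometry against the reading.

```bash
cat >> h.py <<'E'
def tips(p):
    # tool-frame position of finger surfaces seen by the wrist camera
    s=monitor.state(); w=cloud(p); q=(w-s['position'])@s['orientation']
    m=(abs(q[...,0])<.03)&(abs(q[...,1])<.06)&(q[...,2]<.06)&(q[...,2]>-.06)
    m&=w[...,2]>.175
    a=q[m]; print('tips',s['position'].round(4),'width',round(s['width'],4),len(a))
    if len(a):
        b=a[a[:,2]>np.percentile(a[:,2],95)]; print('  max z',a[:,2].max().round(4),'near-tip x',np.median(b[:,0]).round(4),'y',b[:,1].min().round(4),b[:,1].max().round(4))
        for sg in(-1,1):
            c=a[a[:,1]*sg>0]
            if len(c): print('  side',sg,'zmax',c[:,2].max().round(4),'inner y',(c[:,1]*sg).min().round(4))
E
python3 -m inch '[[[0.3,0,0,0,0,0,0],[0.3,0,0,0,0,0,0],[-0.2,0,0,10,0,0,0],[-0.2,0,0,25,0,0,0],[-0.2,0,0,30,0,0,0],[-0.2,0,0,15,0,0,0],[-0.2,0,0,0,0,0,0],[-0.2,0,0,0,0,0,0]]]'
python3 - <<'E'
from h import *
p=shot('wrist','w4.png'); tips(p); pin(p)
print('tcp px',proj(p,monitor.state()['position']))
E
```

```text
clock: 14.4
position: [0.5552, -0.2209, 0.2064]
orientation: [[-0.982, -0.191, -0.002], [-0.191, 0.982, 0.001], [0.001, 0.001, -1.0]]
contact_force: [0.5, -0.4, -0.3]
width: 0.0513
gripper_force: 0.0
tips [ 0.5551 -0.2208  0.2062] width 0.0513 1419
  max z -0.0398 near-tip x -0.0002 y -0.0273 0.0244
  side -1 zmax -0.0401 inner y 0.0267
  side 1 zmax -0.0398 inner y 0.0239
835 z 0.1191 0.169
  z0.11 5 [ 0.5471 -0.23  ] [ 0.5491 -0.2234] [ 0.5543 -0.217 ]
  z0.12 50 [ 0.5469 -0.23  ] [ 0.5488 -0.2218] [ 0.5536 -0.212 ]
  z0.13 64 [ 0.5468 -0.2305] [ 0.5487 -0.2219] [ 0.554  -0.2122]
  z0.14 71 [ 0.5468 -0.2304] [ 0.5488 -0.2223] [ 0.5539 -0.2126]
  z0.15 81 [ 0.5468 -0.2308] [ 0.5489 -0.2221] [ 0.5544 -0.2119]
  z0.16 564 [ 0.5469 -0.2311] [ 0.5556 -0.2217] [ 0.5661 -0.2122]
tcp px [284.97646885 236.05346391]
```

View pics/w4.png

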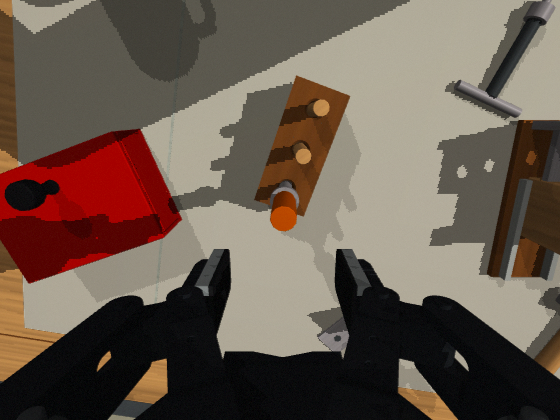

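Gripper opening matches at 51 mm, but the real fingertips sit 40 mm behind the reported TCP. I'll check the hand's profile with the outer cameras before descending deeper.

Run:
```python
from h import *
s=monitor.state()
for n in('side','scene'):
    p=shot(n); w=cloud(p); q=(w-s['position'])@s['orientation']
    m=(abs(q[...,0])<.09)&(abs(q[...,1])<.09)&(w[...,2]>.175)&(w[...,2]<.40)
    a=q[m]; print(n,len(a),'zmax',a[:,2].max().round(3))
    for z in np.arange(0,-.2,-.01):
        b=a[(a[:,2]<=z)&(a[:,2]>z-.01)]
        if len(b)>2: print('  %.2f'%z,len(b),b.min(0)[:2].round(3),b.max(0)[:2].round(3))
```

```text
side 1691 zmax -0.04
  -0.04 33 [-0.012 -0.036] [0.011 0.029]
  -0.05 56 [-0.011 -0.041] [0.011 0.038]
  -0.06 57 [-0.012 -0.041] [0.012 0.037]
  -0.07 56 [-0.012 -0.041] [0.011 0.03 ]
  -0.08 67 [-0.009 -0.057] [0.013 0.056]
  -0.09 162 [-0.013 -0.061] [0.013 0.058]
  -0.10 124 [-0.014 -0.062] [0.017 0.06 ]
  -0.11 141 [-0.013 -0.065] [0.017 0.06 ]
  -0.12 116 [-0.01  -0.067] [0.018 0.064]
  -0.13 176 [-0.012 -0.069] [0.02  0.065]
  -0.14 243 [-0.012 -0.069] [0.02  0.065]
  -0.15 55 [-0.01  -0.043] [ 0.011 -0.023]
  -0.16 55 [-0.012 -0.039] [0.036 0.017]
  -0.17 145 [-0.019 -0.039] [0.037 0.02 ]
  -0.18 145 [-0.019 -0.039] [0.038 0.022]
  -0.19 59 [-0.016 -0.039] [0.038 0.017]
scene 1529 zmax -0.041
  -0.04 28 [-0.013 -0.039] [0.01  0.031]
  -0.05 53 [-0.013 -0.04 ] [0.009 0.037]
  -0.06 48 [-0.013 -0.04 ] [0.01  0.039]
  -0.07 46 [-0.013 -0.04 ] [0.009 0.032]
  -0.08 60 [-0.015 -0.057] [0.008 0.049]
  -0.09 159 [-0.016 -0.059] [0.011 0.059]
  -0.10 117 [-0.019 -0.062] [0.012 0.06 ]
  -0.11 127 [-0.019 -0.064] [0.009 0.062]
  -0.12 93 [-0.02  -0.066] [0.007 0.065]
  -0.13 158 [-0.021 -0.068] [0.011 0.065]
  -0.14 246 [-0.021 -0.068] [0.013 0.066]
  -0.15 41 [-0.013 -0.041] [ 0.008 -0.026]
  -0.16 50 [-0.038 -0.038] [0.008 0.013]
  -0.17 127 [-0.04  -0.038] [0.015 0.026]
  -0.18 123 [-0.039 -0.038] [0.013 0.028]
  -0.19 53 [-0.039 -0.039] [0.012 0.025]
```

All three cameras agree that the hand ends 40 mm behind the reported TCP, so I'll add that offset from here on. To put the tips at z≈0.129, the reported TCP should be 0.089.

```bash
python3 -m inch '[[[-0.2,2,0,-10,0,0,0],[-0.2,0,0,-25,0,0,0],[-0.2,0,0,-25,0,0,0],[-0.2,0,0,-20,0,0,0],[-0.2,0,0,-15,0,0,0],[-0.2,0,0,-12,0,0,0],[-0.2,0,0,-10,0,0,0],[-0.2,0,0,0,0,0,0]]]' 70; python3 -m inch '[[[1,0,0,0,0,0,0],[1,0,0,0,0,0,0],[1,0,0,0,0,0,0],[1,0,0,0,0,0,0],[1,0,0,0,0,0,0],[1,0,0,0,0,0,0],[1,0,0,0,0,0,0],[1,0,0,0,0,0,0]]]'
```

```text
clock: 15.55
position: [0.5574, -0.221, 0.0899]
orientation: [[-0.982, -0.191, -0.001], [-0.191, 0.982, 0.001], [0.001, 0.001, -1.0]]
contact_force: [-0.5, -0.2, -1.1]
width: 0.0513
gripper_force: 0.0
clock: 16.55
position: [0.558, -0.2201, 0.0915]
orientation: [[-0.981, -0.192, 0.001], [-0.192, 0.981, 0.002], [-0.001, 0.001, -1.0]]
contact_force: [-0.1, 4.9, 6.1]
width: 0.0185
gripper_force: 67.9
```

```bash
python3 -m inch '[[[1,0,0,5,0,0,0],[1,0,0,15,0,0,0],[1,0,0,25,0,0,0],[1,0,0,30,0,0,0],[1,0,0,30,0,0,0],[1,0,0,25,0,0,0],[1,0,0,15,0,0,0],[1,0,0,0,0,0,0]]]'; python3 -m inch '[[[1,-8,28,0,0,0,0],[1,-12,40,0,0,0,0],[1,-14,45,0,0,0,0],[1,-14,45,0,0,0,0],[1,-14,45,0,0,0,0],[1,-12,40,0,0,0,0],[1,0,0,0,0,0,0],[1,0,0,0,0,0,0]]]'
cat >> h.py <<'E'
def axis(p,zt):
    """pin shaft/grip silhouettes: axis from surface points facing the camera, by circle fit per z slice given radius"""
    from scipy.optimize import least_squares
    s=monitor.state(); w=cloud(p); g=s['position']+np.array([0,0,.058])
    cam=-p['R'].T@p['t']
    m=(np.hypot(w[...,0]-g[0],w[...,1]-g[1])<.025)&(w[...,2]>g[2]-.14)&(w[...,2]<g[2]-.045)
    q=w[m]; zc=g[2]-.034 # approx collar top
    sh=q[q[:,2]<zc-.014]
    if len(sh)<20: print('few shaft',len(sh)); return
    print('shaft n',len(sh),'foot z',np.percentile(sh[:,2],1).round(4))
    def f(a):
        c=np.stack([a[0]+a[2]*(sh[:,2]-zt),a[1]+a[3]*(sh[:,2]-zt)],1)
        return np.hypot(sh[:,0]-c[:,0],sh[:,1]-c[:,1])-.007
    r=least_squares(f,[g[0],g[1],0,0],loss='soft_l1',f_scale=.001)
    print(' axis at z',zt,r.x[:2].round(4),'tilt deg',np.degrees(r.x[2:]).round(2),'rms',np.sqrt((r.fun**2).mean()).round(4))
E
python3 - <<'E'
from h import *
s=monitor.state(); print(s['position'],s['width'],s['gripper_force'])
for n in('wrist','side','scene'):
    p=shot(n,'x_%s.png'%n); print(n); axis(p,.16); brace(p) if n=='wrist' else 0
E
```

```text
clock: 17.55
position: [0.5584, -0.2222, 0.2371]
orientation: [[-0.982, -0.191, 0.002], [-0.191, 0.982, -0.002], [-0.002, -0.003, -1.0]]
contact_force: [-0.2, 0.2, -2.6]
width: 0.0185
gripper_force: 68.0
clock: 18.55
position: [0.4836, 0.0215, 0.235]
orientation: [[-0.982, -0.191, -0.001], [-0.191, 0.982, -0.001], [0.001, -0.0, -1.0]]
contact_force: [0.2, -0.3, -2.4]
width: 0.0186
gripper_force: 68.5
[0.48364465 0.02149434 0.23495661] 0.018590894103774392 68.4581458568573
wrist
shaft n 499 foot z 0.1704
 axis at z 0.16 [0.4823 0.022 ] tilt deg [ 0.01 -0.87] rms 0.0002
plate z [0.4562 0.08   0.1162] holes [4, 4, 4, 4, 4, 4, 4, 4, 4, 49, 4, 4, 6, 4, 4, 4, 4, 4, 4]
 rect [461.8  80.4] [64.8 59.9] 10.19
 hole px ((347.552978515625, 185.8529052734375), (16.557872772216797, 18.520044326782227), 42.418312072753906)
 hole at [0.4662 0.0809 0.116 ]
fin [0.5452 0.0956 0.1331] 365 [546.3  96.4] [23.4 13.7] 11.05
side
shaft n 118 foot z 0.1649
 axis at z 0.16 [0.4842 0.0226] tilt deg [-0.31 -1.55] rms 0.001
scene
shaft n 111 foot z 0.1626
 axis at z 0.16 [0.4835 0.022 ] tilt deg [-0.22 -0.41] rms 0.0012
```

View pics/x_wrist.png

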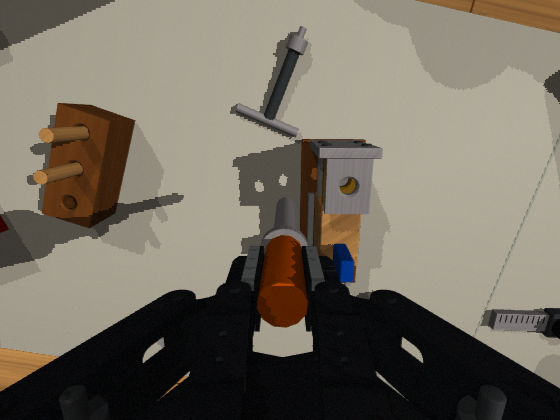

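The wrist view shows the pin upright in the grip, the eye's hole at (347,186) with the brass ring visible inside it, and both dowels still in the pot at (65,133) and (60,173). I'll line the pin up over the hole and correct the small tilt.

```bash
python3 -m inch '[[[1,-3,10,0,0,0,0],[1,-5,18,0,-0.4,0,0],[1,-5,18,0,-0.4,0,0],[1,-3.1,14,0,0,0,0],[1,0,0,0,0,0,0],[1,0,0,0,0,0,0],[1,0,0,0,0,0,0],[1,0,0,0,0,0,0]]]'
python3 - <<'E'
from h import *
s=monitor.state(); print(s['position'])
for n in('wrist','side','scene'):
    p=shot(n); print(n); axis(p,.16); brace(p) if n=='wrist' else 0
E
```

```text
clock: 19.7
position: [0.4678, 0.0813, 0.2356]
orientation: [[-0.982, -0.19, -0.0], [-0.19, 0.982, -0.014], [0.003, -0.014, -1.0]]
contact_force: [0.4, 0.4, -2.2]
width: 0.0185
gripper_force: 68.6
[0.46775502 0.08134664 0.23559369]
wrist
shaft n 503 foot z 0.1711
 axis at z 0.16 [0.4665 0.0808] tilt deg [-0.03 -0.09] rms 0.0002
plate z [0.4525 0.0781 0.1163] holes [4, 4, 4, 4, 4, 4, 4, 4, 4]
 rect [461.7  80.9] [64.8 60.1] 10.92Traceback (most recent call last):
  File "<stdin>", line 4, in <module>
  File "h.py", line 25, in brace
    c=max(ho,key=len)[:,0,:].astype(np.float32); e=cv2.fitEllipse(c); print(' hole px',e)
                                                   ~~~~~~~~~~~~~~^^^
cv2.error: OpenCV(4.12.0) /io/opencv/modules/imgproc/src/shapedescr.cpp:361: error: (-201:Incorrect size of input array) There should be at least 5 points to fit the ellipse in function 'fitEllipseNoDirect'
```

```bash
python3 -m inch '[[[1,0,0,-10,0,0,0],[1,0,0,-12,0,0,0],[1,0,0,-10,0,0,0],[1,0,0,-7,0,0,0],[1,0,0,-5,0,0,0],[1,0,0,-4,0,0,0],[1,0,0,-4,0,0,0],[1,0,0,0,0,0,0]]]'
```

```text
clock: 20.75
position: [0.4675, 0.0818, 0.1834]
orientation: [[-0.982, -0.191, -0.0], [-0.191, 0.982, -0.014], [0.003, -0.014, -1.0]]
contact_force: [0.7, -0.6, -2.6]
width: 0.0184
gripper_force: 68.6
```

```bash
python3 -m inch '[[[1,0,0,-4,0,0,0],[1,0,0,-4,0,0,0],[1,0,0,-4,0,0,0],[1,0,0,-4,0,0,0],[1,0,0,-3,0,0,0],[1,0,0,-3,0,0,0],[1,0,0,0,0,0,0],[1,0,0,0,0,0,0]]]'
```

```text
clock: 21.75
position: [0.4677, 0.0818, 0.1617]
orientation: [[-0.982, -0.191, 0.0], [-0.191, 0.981, -0.014], [0.002, -0.014, -1.0]]
contact_force: [0.0, 0.7, -2.7]
width: 0.0186
gripper_force: 68.6
```

Nothing is touching through the upper eye. On into the middle eye.

```bash
python3 -m inch '[[[1,0,0,-3,0,0,0],[1,0,0,-3,0,0,0],[1,0,0,-3,0,0,0],[1,0,0,-3,0,0,0],[1,0,0,-3,0,0,0],[1,0,0,-3,0,0,0],[1,0,0,-2,0,0,0],[1,0,0,0,0,0,0]]]';python3 -m inch '[[[1,0,0,-3,0,0,0],[1,0,0,-3,0,0,0],[1,0,0,-3,0,0,0],[1,0,0,-2,0,0,0],[1,0,0,-2,0,0,0],[1,0,0,0,0,0,0],[1,0,0,0,0,0,0],[1,0,0,0,0,0,0]]]'
```

```text
clock: 22.75
position: [0.4675, 0.0818, 0.1415]
orientation: [[-0.982, -0.191, -0.0], [-0.191, 0.982, -0.014], [0.003, -0.014, -1.0]]
contact_force: [-0.3, 0.1, -1.3]
width: 0.0183
gripper_force: 68.6
clock: 23.75
position: [0.4678, 0.0818, 0.1287]
orientation: [[-0.982, -0.191, 0.0], [-0.191, 0.981, -0.014], [0.002, -0.014, -1.0]]
contact_force: [0.7, -0.6, -2.0]
width: 0.0186
gripper_force: 68.6
```

```bash
python3 -m inch '[[[1,0,0,-3,0,0,0],[1,0,0,-3,0,0,0],[1,0,0,-3,0,0,0],[1,0,0,-3,0,0,0],[1,0,0,-3,0,0,0],[1,0,0,-3,0,0,0],[1,0,0,-3,0,0,0],[1,0,0,0,0,0,0]]]';python3 -m inch '[[[1,0,0,-2,0,0,0],[1,0,0,-2,0,0,0],[1,0,0,-2,0,0,0],[1,0,0,-1,0,0,0],[1,0,0,-1,0,0,0],[1,0,0,0,0,0,0],[1,0,0,0,0,0,0],[1,0,0,0,0,0,0]]]'
```

```text
clock: 24.75
position: [0.4674, 0.0818, 0.1073]
orientation: [[-0.982, -0.191, -0.001], [-0.191, 0.981, -0.014], [0.003, -0.013, -1.0]]
contact_force: [0.1, 0.3, -1.9]
width: 0.0183
gripper_force: 68.6
clock: 25.75
position: [0.4677, 0.0818, 0.0997]
orientation: [[-0.982, -0.191, 0.0], [-0.191, 0.982, -0.014], [0.003, -0.014, -1.0]]
contact_force: [0.2, -0.4, -1.4]
width: 0.0183
gripper_force: 68.6
```

Foot is through the lower eye. I'll seat the collar in small steps.

```bash
python3 -m inch '[[[1,0,0,-1,0,0,0],[1,0,0,0,0,0,0],[1,0,0,-1,0,0,0],[1,0,0,0,0,0,0],[1,0,0,-0.5,0,0,0],[1,0,0,0,0,0,0],[1,0,0,0,0,0,0],[1,0,0,0,0,0,0]]]'; python3 -m inch '[[[1,0,0,-0.5,0,0,0],[1,0,0,0,0,0,0],[1,0,0,-0.5,0,0,0],[1,0,0,0,0,0,0],[1,0,0,0,0,0,0],[1,0,0,0,0,0,0],[1,0,0,0,0,0,0],[1,0,0,0,0,0,0]]]'
```

```text
clock: 26.75
position: [0.4677, 0.0818, 0.0971]
orientation: [[-0.982, -0.191, 0.0], [-0.191, 0.982, -0.014], [0.003, -0.014, -1.0]]
contact_force: [0.4, -0.4, -2.3]
width: 0.0187
gripper_force: 68.6
clock: 27.75
position: [0.4678, 0.0818, 0.0967]
orientation: [[-0.982, -0.191, 0.001], [-0.191, 0.981, -0.014], [0.002, -0.014, -1.0]]
contact_force: [-2.2, -0.3, 5.9]
width: 0.0183
gripper_force: 69.2
```

The collar touches at exactly the predicted height (TCP 0.0967, force +6 N). Releasing and lifting away.

```bash
python3 -m inch '[[[1,0,0,0.5,0,0,0],[0.6,0,0,0,0,0,0],[0.2,0,0,0,0,0,0],[-0.2,0,0,0,0,0,0],[-0.2,0,0,0,0,0,0],[-0.2,0,0,0,0,0,0],[-0.2,0,0,0,0,0,0],[-0.2,0,0,5,0,0,0]]]';python3 -m inch '[[[-0.2,0,0,15,0,0,0],[-0.2,0,0,30,0,0,0],[-0.2,0,0,40,0,0,0],[-0.2,0,0,40,0,0,0],[-0.2,0,0,30,0,0,0],[-0.2,0,-30,0,0,0,0],[-0.2,0,-30,0,0,0,0],[-0.2,0,0,0,0,0,0]]]'
python3 - <<'E'
from h import *
p=shot('wrist'); w=cloud(p); im=p['image'].astype(int)
pin(p,(.467,.081),.03)
q=w[(np.hypot(w[...,0]-.4667,w[...,1]-.081)<.0135)&(abs(w[...,2]-.122)<.006)&~(im[...,0]>im[...,2]+60)]
print('collar z',np.percentile(q[:,2],[10,50,90]).round(4) if len(q) else '')
b=(im[...,2]>im[...,0]+35)&(w[...,2]>.125)&(w[...,2]<.145)&(w[...,1]>0); print('fin',cv2.minAreaRect((w[b][:,:2]*1000).astype(np.float32)))
S=[p['image'][100:300,200:460]]
for n in('side','scene'):
    p=shot(n); u,v=proj(p,(.5,.085,.07)).astype(int); S.append(cv2.resize(p['image'][v-45:v+45,u-55:u+55],(260,200),interpolation=cv2.INTER_CUBIC))
cv2.imwrite('pics/f.png',np.hstack(S)[:,:,::-1])
E
```

```text
clock: 28.75
position: [0.4673, 0.0818, 0.1015]
orientation: [[-0.982, -0.191, -0.001], [-0.191, 0.981, -0.014], [0.004, -0.013, -1.0]]
contact_force: [-0.2, 0.6, 0.2]
width: 0.0516
gripper_force: 0.0
clock: 29.75
position: [0.4679, 0.0204, 0.2578]
orientation: [[-0.982, -0.188, 0.002], [-0.188, 0.982, -0.014], [0.001, -0.014, -1.0]]
contact_force: [-0.5, 0.3, -0.9]
width: 0.0511
gripper_force: 0.0
609 z 0.1245 0.174
  z0.12 21 [0.4567 0.071 ] [0.4599 0.0749] [0.4657 0.0821]
  z0.13 47 [0.4565 0.071 ] [0.4595 0.0759] [0.4659 0.0861]
  z0.14 48 [0.4562 0.0709] [0.4595 0.0756] [0.4655 0.0839]
  z0.15 59 [0.4565 0.0708] [0.4596 0.0759] [0.4664 0.086 ]
  z0.16 65 [0.4565 0.0707] [0.4599 0.0752] [0.4666 0.0833]
  z0.17 369 [0.4566 0.071 ] [0.466  0.0803] [0.4755 0.0898]
collar z [0.1182 0.1221 0.1232]
fin ((550.4168701171875, 90.47602081298828), (6.1233696937561035, 0.2292264848947525), 10.57909870147705)
```

View pics/f.png

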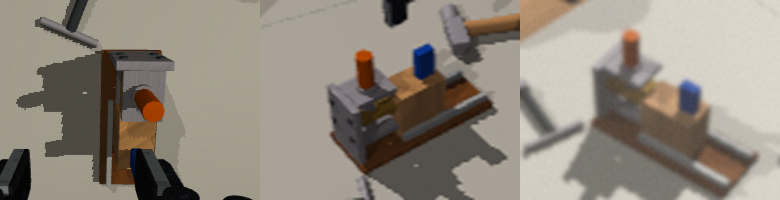

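The pin stands upright at (150,105) in the left crop. The collar's top is at z 0.122 and the grip's top at 0.172 to 0.174, so it is fully seated. The rail is home in the brace and the arm is clear.

```bash
python3 -c "
from plant import robot; print(robot.job_done())"
```

```text
the job is handed in; nothing more can be done
None
```

Job handed in at about 30 s: the rail is home, the pin is through all three eyes with its collar seated, and both dowels are still in the pot; one early grasp attempt shut on top of the pin (about 8 N, no harm seen), because the fingertips sit 40 mm behind the reported TCP.

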